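# Open the pane cassette and hold its spring follower back at the index

### The arm

A 7-joint arm with a two-finger parallel gripper is mounted at the origin on the work surface. World frame = base frame: x ahead of the robot, y to its left, z up, the work surface at z = 0. Lengths are in m, angles in rad, forces in N, time in s.
With the tool pointing down it reaches from about 0.4 to 0.85 m from the base axis. Payload 4.5 kg.
Tool frame: the origin (TCP) lies at the very end of the fingers, on their centre line; the grasp point (between the pads) lies 19 mm behind it (grip_point_offset is the distance from the TCP to the grasp point, in m); z points along the fingers, y is the line along which they close (so a half turn about z gives the same grasp; the last joint's range is limited). The gripper opens to 88 mm and grips with 3 to 60 N. Pads are 18 mm wide; open, the fingers measure 123 mm over their backs; the gripper's body (75 mm by 187 mm) begins 45 mm behind the grasp point.
Start: joints at [-1.158, 0.689, -0.195, 1.565, 0.157, 0.902, -0.215], TCP at [0.231, 0.581, 0.239] pointing down, gripper open.
Joint ranges: [-3.01, 3.01], [-0.46, 2.08], [-1.47, 1.51], [0.13, 2.56], [-1, 4.14], [0.04, 2.09], [-2.66, 2.66]. Speed limits (rad/s): [2.57, 2.57, 3.14, 3.14, 3.14, 3.14, 3.14].

### API

Orientations are given as a unit quaternion [x, y, z, w].
In Python, from plant import get_state, snapshot, camera_params, finish_job, grip_point_offset gives the robot as it stands.
- The arm moves only by the tool pendant, called after "Call:" in YAML: its name, and indented under it one key for each argument. Schema: {"type":"object","properties":{"plan":{"type":"array","items":{"type":"array","items":{"type":"number"},"minItems":7,"maxItems":7},"minItems":1,"maxItems":10},"clamp_n":{"type":"number"},"only":{"type":"string"},"quiet":{"type":"boolean"},"lines":{"type":"string"}},"required":["plan"],"additionalProperties":false}. plan is a list of rows, 1 to 10 of them, each of 7 numbers: the opening from 0.0 (shut) to 1.0 (fully open), then dx, dy, dz in m, then a rotation vector rx, ry, rz in rad; each row is the pose to reach, as a shift and turn from the pose commanded when the call began, along the tool's axes at that moment; what a row does not reach only later rows make up. A row lasts 1/10 s, in which the tool goes at most 0.05 m and 0.15 rad, less where a joint would pass 70% of its speed; a pose out of reach is approached as far as the arm can. The fingers move at their own pace and stop on an object; clamp_n is the grip in N (left out, the last holds). Time passes only in rows, so rows that do not move let the fingers close. The tool returns the time, the measured TCP pose, the force, the opening and the grip force at its end. only (a regular expression) keeps the lines of the reply that match it, lines (a string "A,B") keeps lines A to B, and quiet returns only ok. Input that does not fit is refused with a message, and nothing moves.
- get_state(): the state, without advancing time (a new reading comes with each control period).
- snapshot(name): name is "side" or "top" or "wrist"; returns (picture, depth): 480x640x3 uint8, red, green, blue; 480x640 float32, m along the optical axis (not along the pixel's ray), 0 where there is no reading.
- camera_params(name): a dict with "fx", "fy", "cx", "cy" (pixels), "rvec" (rotation vector, rad) and "tvec" (3), from world to camera coordinates, as OpenCV has them. Camera axes: x right, y down, z forward; pixel columns grow to the right and rows downward; lengths in m; the calibration is good to about 2 mm. A picture is of the moment at which its call begins: read the wrist's pose just before it. camera_params takes no time and is no camera call; for the wrist camera it gives the pose at the moment of the call.
- finish_job(): hands the job in; it is judged then, once.
The state is a dict: "clock": time; "q": joint angles; "qd": joint speeds; "joint_torque": joint torques, N m; "tool_pos": TCP position; "eef_rot": TCP orientation; "contact_force": force on the tool from outside, world axes, zero at the start; "moment": the same for the moment, N m; "opening": opening from 0.0 (shut) to 1.0 (fully open); "finger_force": force on a finger pad.
Only numpy, scipy, OpenCV 4.12 (cv2) and the standard library are available. Lean on these libraries where they do the work, as an engineer would, in place of code of your own. Each camera call takes 0.05 s, during which the arm holds its last target. There are 200 camera calls.

### The job

The cassette for the wiped panes is empty and has to be loaded: with the thin blade, lever its flush blue-framed cover up at the yellow notch (not with the fingers), fold the cover back past upright and lay the blade down on the bench. Then take the orange T handle of the spring follower, pull the follower back until its red-edged push plate is level with the red index clip on the rim, and finish there, still holding it against its spring, so that a colleague can drop the panes in. Do not shift the index clip or disturb the other things on the bench.

Things in the scene. Friction and masses are not known exactly. Their poses are not given: they have to be found in the camera images.
- cassette: Pane cassette bolted to the bench, grey trough 230 long (its x) x 128 wide (y) x 64 mm high; origin: centre of its underside. Inside 214 x 104 mm, floor at 8 mm. The -y wall, 12 mm thick, has a scale on its rim and the yellow notch; the cover's hinge is along +y. Black spring drum at the +x end (to x = 161 mm, 52 mm high); bolted feet to y = +-83 mm, 8 mm high. It does not move.
- notch (a point): Middle of the pry notch in the cassette's -y wall, on the wall's outer face, at cassette x = -60, y = -64 mm: the notch is 50 mm wide along the cassette's x, goes right through the 12 mm wall, and lies between the yellow sill (48 mm above the bench) and the underside of the closed cover (58 mm); this point is 53 mm above the bench. Axes as the cassette's: the blade goes in along +y.
- cover_hinge (a point): Point on the cover's hinge axis straight across from the notch (the axis runs along the cassette's x), 60.5 mm above the bench, at cassette x = -60, y = +62 mm. Fixed to the cassette; axes as the cassette's.
- cover (a joint): Angle of the cover in rad: 0 = closed, lying flush in the rim; grows as its -y edge swings up and over to +y; stop at 1.95. Upright is 1.57. A stiff hinge: it stays at whatever angle it is left; moving its edge takes about 1.5 N. Cover: 226 x 120 x 5 mm plate, clear with a blue frame, no handle, 0.13 kg.
- cover_edge (a point): Lower corner of the cover's free edge at the notch, 119.5 mm from the hinge axis; moves with the cover.
- follower (a joint): Travel of the spring follower in m: 0 = at rest against its stop at the cassette's +x end (push plate's middle at cassette x = +100 mm), grows as it is pulled towards the cassette's -x; end of travel 0.115. A spring pulls it back with 4.8 N at 0, growing by 40 N/m (8.8 N at 0.1).
- follower_grip (a point): Point in the stem of the follower's orange T handle, 50 mm above the bench (its top is at 54). Stem: 16 mm thick along cassette y, 40 mm long in x from push plate to T bar; this point is 22 mm from the push plate's middle. T bar at its -x end: 36 mm along y, 8 mm thick. Carriage below: top at 20 mm, 27 mm at its sides (29 to 43 mm off the middle). Cassette's axes; moves with the follower.
- follower_line (a point): Top of the follower's push plate (white, red top edge, 4 mm thick, 98 mm wide) near its -y end: the line that is read against the index clip; mid-thickness, 56 mm above the bench, 22 mm towards the cassette's +x from follower_grip. Axes as the cassette's.
- index (a joint): Setting of the red index clip along the rim's scale, in m: it equals the value of joint follower at which the push plate is level with it (0.05 to 0.10). Held by friction.
- index_line (a point): White line of the red index clip (12 x 12 mm, up to 76 mm above the bench) astride the -y rim of the cassette, 70 mm above the bench. Axes as the cassette's: the follower is at the mark when follower_line and index_line have the same cassette x.
- blade: Thin filling-knife used as pry blade, 0.09 kg, lying flat: green handle 110 x 22 x 18 mm (along its x from -55 to +55 mm), then a short neck to 66 mm, then a flat steel blade 26 mm wide, 2.5 mm thick, its mid-plane 9 mm above the underside, ending at x = +135 mm. Origin under the middle of the handle, x towards the tip, z up.
- blade_tip (a point): Middle of the blade's tip edge, 135 mm ahead of the blade's origin and 9 mm above its underside. Axes as the blade's.
- foam_bottle: Bystander: white foam bottle with a black pump, 76 mm across, 176 mm high; origin under its centre.
- dust_roller: Bystander: dust roller lying flat, black handle 110 x 24 mm to its -x, blue roller 36 mm across and 100 mm long 85 mm to its +x; origin at the front end of the handle.
- pane_stack: Bystander: stack of clear panes, 95 x 50 x 24 mm; origin under its centre.
- tape_roll: Bystander: yellow roll of tape lying flat, 100 mm across, 25 mm high; origin under its centre.
- solvent_tin: Bystander: closed tin, 66 mm across, 120 mm high; origin under its centre.
- brush_pot: Bystander: grey pot with two brushes standing in it, 72 mm across, 95 mm high, brushes to 180 mm; origin under its centre.
Mind the look-alikes: they are no part of the job. Leave any black or brown look-alike of the blade alone.

How it is judged:
On the way, in this order (a step that is already met when the one before it is completed fails the run):
1. the cover is levered up off its seat by the blade, not by the fingers (value of joint cover between 0.15 and 1.3 rad and contact force between blade and cover above 0.2 N and contact force between the fingers and cover below 0.3 N), for 0.1 s.
2. the cover is folded back past upright and the blade lies on the bench, let go, clear of the cassette (value of joint cover above 1.6 rad and height (world z) of blade below 0.015 m and contact force between the fingers and blade below 0.1 N and contact force between blade and cassette below 0.1 N and linear speed of blade below 0.03 m/s and value of joint follower below 0.02 m), for 0.2 s.
At the end, for the whole second after the job is handed in: The program finishes holding: the fingers (more than 3 N on it) keep the follower still with its push plate within 5 mm of the index clip, the cover stands open past upright (over 1.6 rad) and the blade lies flat on the bench, let go, not touching the cassette (x of follower_line in the frame of index_line between -0.005 and 0.005 m and velocity of joint follower between -0.01 and 0.01 m/s and contact force between the fingers and follower above 3 N and contact force between blade and follower below 0.1 N and value of joint cover above 1.6 rad and height (world z) of blade below 0.015 m and contact force between blade and cassette below 0.1 N and contact force between the fingers and blade below 0.1 N and linear speed of blade below 0.02 m/s); the arm keeps its last pose, push and grip.
It fails at once if the closed cover is worked with the fingers instead of the blade (contact force between the fingers and cover above 1 N and value of joint cover below 0.2 rad).
It fails at once if the index clip is shifted by more than 3 mm along the rim (distance of index_line from where it was at the start of the episode above 0.003 m).
It fails at once if a bystander is pushed by more than 15 mm (distance of any of foam_bottle, dust_roller, pane_stack, tape_roll, solvent_tin, brush_pot from where it was at the start of the episode above 0.015 m).
It also fails if it takes over 58 s, if anything falls off the work surface, if the arm or the gripper's body presses on something with over 40 N, if the wrist force passes 120 N, or if a joint passes its speed limit or range.

## Working session

There is one attempt and no reset: what is moved stays moved. The work goes in short steps, Python scripts to look and compute and a tool call to move; the robot and the scene stay as the last step left them, time stands still between calls to the robot, and variables do not carry over. Pictures are saved under pics/ and viewed, at most 10 in all, crops included, and the job is handed in when it is done.

```bash
ls; mkdir -p pics; cat > h.py <<'E'
import numpy as np,cv2,json
from scipy.spatial.transform import Rotation as R
from plant import get_state,snapshot,camera_params,finish_job,grip_point_offset
def cam(n):
    p=camera_params(n);K=np.array([[p['fx'],0,p['cx']],[0,p['fy'],p['cy']],[0,0,1]])
    return K,R.from_rotvec(p['rvec']).as_matrix(),np.array(p['tvec'])
def ray(c,u,v,z):
    K,M,t=c;o=-M.T@t;d=M.T@np.linalg.inv(K)@np.array([u,v,1.]);return o+d*(z-o[2])/d[2]
def cloud(c,D):
    K,M,t=c;v,u=np.indices(D.shape);P=np.stack([(u-K[0,2])/K[0,0]*D,(v-K[1,2])/K[1,1]*D,D],-1);return (P-t)@M
def proj(c,X):
    K,M,t=c;x=K@(M@np.array(X)+t);return x[:2]/x[2]
def st():
    s=get_state();print({k:np.round(s[k],4).tolist() for k in('clock','q','tool_pos','eef_rot','contact_force','opening','finger_force')});return s
def tool(dw,s=None):
    s=s or get_state();return R.from_quat(s['eef_rot']).inv().apply(dw)
E
python3 - <<'E'
from h import *
s=st();print(R.from_quat(s['eef_rot']).as_matrix().round(3),grip_point_offset)
for n in('top','side'):
    c=cam(n);I,D=snapshot(n);np.savez(''+n,I=I,D=D);cv2.imwrite(f'pics/{n}0.png',I[:,:,::-1]);print(n,(-c[1].T@c[2]).round(3),c[0][0,0])
E
```

```text
pics
{'clock': 0.0, 'q': [-1.1582, 0.69, -0.1945, 1.5663, 0.1573, 0.9025, -0.2151], 'tool_pos': [0.231, 0.5801, 0.2379], 'eef_rot': [0.1882, 0.9821, -0.0009, -0.0001], 'contact_force': [-0.0429, -0.3104, 0.2977], 'opening': 0.9997, 'finger_force': 0.0}
[[-0.929  0.37  -0.001]
 [ 0.37   0.929 -0.002]
 [-0.    -0.002 -1.   ]] 0.0187
top [ 0.258 -0.085  1.295] 498.0050652089383
side [-0.031 -0.753  0.737] 478.74541734281036
```

View pics/top0.png

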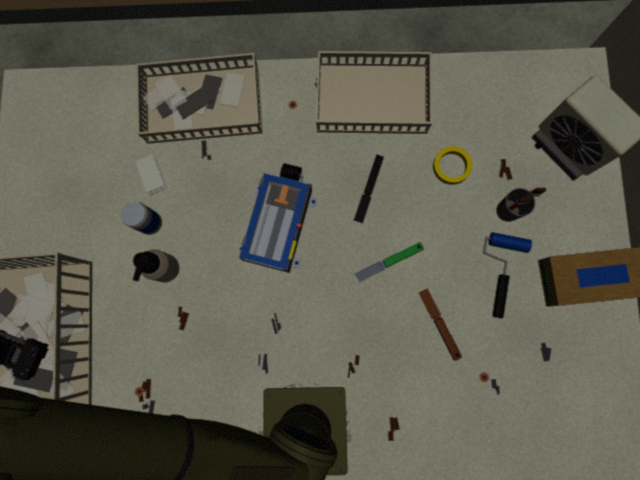

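View pics/side0.png

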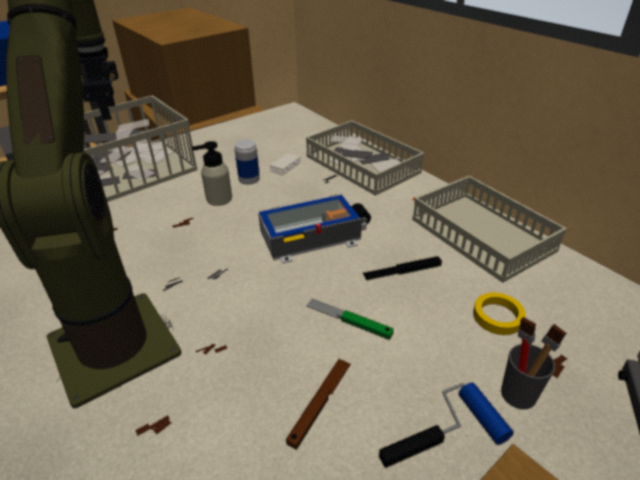

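Candidates for the blade in the top view: green-handled knife (390,262), black look-alike (369,188), brown look-alike (440,325), and the roller's black handle (500,297). I choose the green one. The cassette is the blue-framed box at (276,222), with its yellow notch at about (293,249), the red clip at (299,226) and the orange T at (284,192).

```bash
cat > m.py <<'E'
from h import *
def hsv(I): return cv2.cvtColor(I,cv2.COLOR_RGB2HSV)
def mask(I,lo,hi,roi):
    m=cv2.inRange(hsv(I),np.array(lo),np.array(hi));z=np.zeros_like(m);x0,y0,x1,y1=roi;z[y0:y1,x0:x1]=m[y0:y1,x0:x1];return z
def big(m):
    n,l,s,c=cv2.connectedComponentsWithStats(m);i=1+np.argmax(s[1:,4]);return (l==i),s[i],c[i]
E
python3 - <<'E'
from m import *
d=np.load('top.npz');I,D=d['I'],d['D'];c=cam('top');P=cloud(c,D)
def rp(name,lo,hi,roi,z):
    try: b,s,ce=big(mask(I,lo,hi,roi))
    except Exception as e: print(name,e);return
    v,u=np.nonzero(b);X=np.array([ray(c,a,bb,z)[:2] for a,bb in zip(u,v)])
    r=cv2.minAreaRect((X*1000).astype(np.float32));q=P[b]
    print(name,s.tolist(),'mean',X.mean(0).round(4),'rect',np.round(r[0],1),np.round(r[1],1),round(r[2],2),'depth z',np.percentile(q[:,2],[10,50,90]).round(4))
    return b
rp('green',(45,80,40),(80,255,255),(340,220,450,300),.018)
rp('blue',(100,120,60),(130,255,255),(230,165,316,280),.063)
rp('yellow',(22,120,90),(34,255,255),(270,220,310,270),.048)
rp('red',(0,150,80),(6,255,255),(285,205,310,245),.076)
rp('orange',(7,120,80),(20,255,255),(265,175,300,215),.054)
rp('steel',(90,0,90),(130,60,200),(350,255,386,285),.009)
m=mask(I,(100,120,60),(130,255,255),(230,165,316,280));b=big(m)[0]
q=P[b];print(q.mean(0))
a=cv2.resize(I[160:290,225:435],None,fx=3.6,fy=3.6,interpolation=cv2.INTER_CUBIC);cv2.imwrite('pics/crop.png',a[:,:,::-1])
E
```

```text
green [383, 242, 41, 25, 340] mean [ 0.4312 -0.2642] rect [ 431.4 -264.9] [ 21.  109.1] 24.33 depth z [0.0136 0.0174 0.0206]
blue [240, 174, 69, 95, 1513] mean [0.5191 0.0615] rect [520.9  62.8] [120.6 227.6] 73.88 depth z [0.0587 0.062  0.0652]
yellow [289, 241, 7, 18, 52] mean [0.4468 0.0195] rect [446.6  19.6] [ 6.9 45.9] 74.1 depth z [0.0453 0.0484 0.051 ]
red [298, 223, 3, 2, 5] mean [ 0.5072 -0.002 ] rect [507.5  -1.5] [5.  2.5] 88.42 depth z [0.0699 0.0738 0.0763]
orange [275, 185, 14, 20, 152] mean [0.5869 0.0408] rect [589.7  44.1] [31.8 50.3] 85.67 depth z [0.0581 0.0608 0.0642]
steel attempt to get argmax of an empty sequence
[0.51878017 0.06117953 0.06519241]
```

View pics/crop.png

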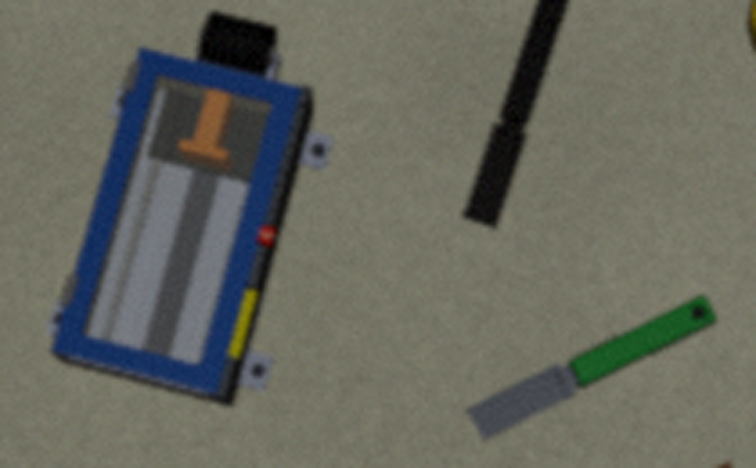

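The crop confirms the choice. The green handle is at crop (645,340) with its steel blade to a tip at (480,423). The cassette has the yellow sill at (243,322), the red clip at (267,236) and the orange T at (207,130). The fitted sizes (109x21 and 228x121 mm) match the description.

```bash
cat > go.py <<'E'
# go.py x y z headingdeg(tool x) [pitch deg] : shift/turn in tool axes to reach the world TCP pose, tool down
from h import *; import sys
a=list(map(float,sys.argv[1:]));s=get_state();Q=R.from_quat(s['eef_rot'])
h=np.radians(a[3]);X=np.array([np.cos(h),np.sin(h),0]);Z=np.array([0,0,-1.]);T=R.from_matrix(np.c_[X,np.cross(Z,X),Z])
print('t',s['clock'],'shift',Q.inv().apply(np.array(a[:3])-s['tool_pos']).round(4).tolist(),'turn',(Q.inv()*T).as_rotvec().round(3).tolist(),'q',np.round(s['q'],2).tolist())
E
cat > cas.py <<'E'
from h import *
O=np.array([.5203,.0609]);H=np.radians(-16.1)
ex=np.array([np.cos(H),np.sin(H)]);ey=np.array([-ex[1],ex[0]])
def W(x,y): return O+x*ex+y*ey
def C(p): d=np.array(p)[:2]-O;return np.array([d@ex,d@ey])
E
python3 - <<'E'
from cas import *
c=cam('top');print('tip',ray(c,225+480/3.6,160+423/3.6,.01),'expect .376 -.142');print('butt',ray(c,225+705/3.6,160+308/3.6,.015),'expect .454 -.315')
print('bottle',ray(c,150,262,.17),'feet',[C(ray(c,225+u/3.6,160+v/3.6,.008)).round(3) for u,v in((317,149),(258,370))],'clip',C(ray(c,225+267/3.6,160+236/3.6,.076)),'notch W',W(-.06,-.064))
E
python3 go.py .46 .2 .25 140; python3 go.py .417 -.233 .13 114.3
```

```text
tip [ 0.3747776  -0.14807356  0.01      ] expect .376 -.142
butt [ 0.45310093 -0.31184978  0.015     ] expect .454 -.315
bottle [0.40740609 0.33659607 0.17      ] feet [array([ 0.084, -0.076]), array([-0.085, -0.077])] clip [ 1.39556124e-05 -6.52541050e-02] notch W [0.44490511 0.01604901]
t 0.1 shift [-0.3533, -0.2685, -0.0115] turn [-0.002, 0.0, 0.319] q [-1.16, 0.69, -0.19, 1.57, 0.16, 0.9, -0.22]
t 0.1 shift [-0.4735, -0.6865, 0.1092] turn [-0.002, 0.001, 0.768] q [-1.16, 0.69, -0.19, 1.57, 0.16, 0.9, -0.22]
```

Call:
pendant:
  plan:
    - [1, -0.353, -0.268, -0.01, 0, 0, 0.32]
    - [1, -0.353, -0.268, -0.01, 0, 0, 0.32]
    - [1, -0.353, -0.268, -0.01, 0, 0, 0.32]
    - [1, -0.353, -0.268, -0.01, 0, 0, 0.32]
    - [1, -0.353, -0.268, -0.01, 0, 0, 0.32]
    - [1, -0.353, -0.268, -0.01, 0, 0, 0.32]
    - [1, -0.353, -0.268, -0.01, 0, 0, 0.32]
    - [1, -0.353, -0.268, -0.01, 0, 0, 0.32]
    - [1, -0.353, -0.268, -0.01, 0, 0, 0.32]
    - [1, -0.353, -0.268, -0.01, 0, 0, 0.32]

```text
clock: 1.1
tool_pos: [0.4633, 0.1936, 0.2485]
eef_rot: [0.348, 0.937, -0.002, 0.001]
contact_force: [-0.4, -0.5, -0.1]
opening: 1.001
finger_force: 0.0
```

```bash
python3 go.py .417 -.233 .13 114.3
```

```text
t 1.1 shift [-0.2429, -0.3532, 0.1203] turn [-0.002, 0.004, 0.436] q [-0.39, 0.52, -0.15, 1.92, 0.12, 0.72, 0.24]
```

Call:
pendant:
  plan:
    - [1, -0.243, -0.353, 0.12, 0, 0, 0.436]
    - [1, -0.243, -0.353, 0.12, 0, 0, 0.436]
    - [1, -0.243, -0.353, 0.12, 0, 0, 0.436]
    - [1, -0.243, -0.353, 0.12, 0, 0, 0.436]
    - [1, -0.243, -0.353, 0.12, 0, 0, 0.436]
    - [1, -0.243, -0.353, 0.12, 0, 0, 0.436]
    - [1, -0.243, -0.353, 0.12, 0, 0, 0.436]
    - [1, -0.243, -0.353, 0.12, 0, 0, 0.436]
    - [1, -0.243, -0.353, 0.12, 0, 0, 0.436]
    - [1, -0.243, -0.353, 0.12, 0, 0, 0.436]

```text
clock: 2.1
tool_pos: [0.4167, -0.2318, 0.1272]
eef_rot: [0.542, 0.84, -0.002, -0.0]
contact_force: [-0.9, 0.7, 0.1]
opening: 1.005
finger_force: 0.0
```

```bash
python3 go.py .417 -.233 .13 114.3
python3 - <<'E'
from m import *
I,D=snapshot('wrist');c=cam('wrist');cv2.imwrite('pics/w1.png',I[:,:,::-1])
b,s,ce=big(mask(I,(45,80,40),(80,255,255),(0,0,640,480)));v,u=np.nonzero(b)
X=np.array([ray(c,a,bb,.018)[:2] for a,bb in zip(u[::5],v[::5])]);r=cv2.minAreaRect((X*1000).astype(np.float32));print(s,r,(-c[1].T@c[2]).round(3))
E
```

```text
t 2.1 shift [-0.0012, -0.0003, -0.0028] turn [-0.003, 0.002, 0.001] q [0.47, 0.7, -0.1, 2.11, 0.2, 0.35, 0.63]
[ 309  200   33  146 4306] ((431.7680358886719, -257.48480224609375), (21.581649780273438, 110.49878692626953), 25.14215660095215) [ 0.383 -0.153  0.274]
```

View pics/w1.png

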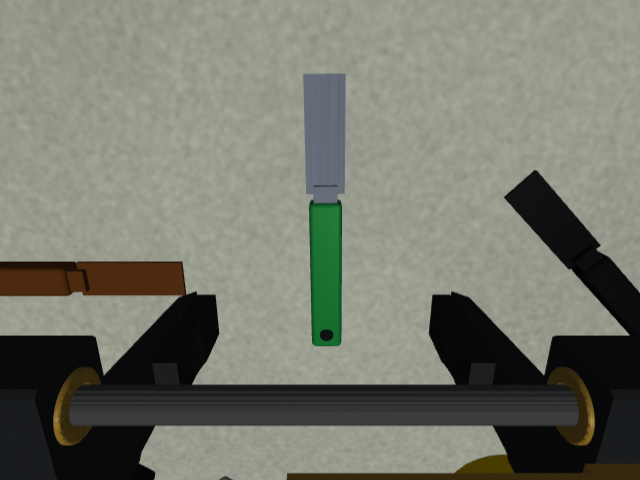

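The green handle at (325,272) is centred between the fingers, with its steel tip at (325,75). The brown (90,280) and black (560,230) look-alikes lie clear of the finger path. I go down and grip.

```bash
python3 go.py .417 -.2285 .004 115
```

```text
t 2.15 shift [-0.0001, -0.0008, 0.1238] turn [-0.002, -0.0, -0.007] q [0.47, 0.69, -0.1, 2.11, 0.19, 0.35, 0.63]
```

Call:
pendant:
  plan:
    - [0.6, 0.003, -0.001, 0.05, 0, 0, -0.012]
    - [0.6, 0.003, -0.001, 0.09, 0, 0, -0.012]
    - [0.6, 0.003, -0.001, 0.115, 0, 0, -0.012]
    - [0.6, 0.003, -0.001, 0.123, 0, 0, -0.012]
    - [0.6, 0.003, -0.001, 0.123, 0, 0, -0.012]
  clamp_n: 60

```text
clock: 2.65
tool_pos: [0.4171, -0.2211, 0.005]
eef_rot: [0.531, 0.847, 0.0, -0.001]
contact_force: [0.1, 0.9, -0.1]
opening: 0.602
finger_force: 0.0
```

```bash
python3 go.py .417 -.2285 .004 115
```

```text
t 2.65 shift [-0.0067, -0.0033, 0.001] turn [-0.001, -0.002, 0.014] q [0.4, 0.95, -0.02, 2.16, 0.37, 0.04, 0.47]
```

Call:
pendant:
  plan:
    - [0, 0, 0, 0, 0, 0, 0]
    - [0, 0, 0, 0, 0, 0, 0]
    - [0, 0, 0, 0, 0, 0, 0]
    - [0, 0, 0, 0, 0, 0, 0]
    - [0, 0, 0, 0, 0, 0, 0]
    - [0, 0, 0, 0, 0, 0, 0]
  clamp_n: 60

```text
clock: 3.25
tool_pos: [0.4165, -0.2233, 0.0063]
eef_rot: [0.532, 0.846, -0.0, 0.0]
contact_force: [-1.6, -0.2, 6.1]
opening: 0.239
finger_force: 59.6
```

Call:
pendant:
  plan:
    - [0, 0, 0, -0.04, 0, 0, 0]
    - [0, 0, 0, -0.08, 0, 0, 0]
    - [0, 0, 0, -0.1, 0, 0, 0]
    - [0, 0, 0, -0.1, 0, 0, 0]

```text
clock: 3.65
tool_pos: [0.4182, -0.2238, 0.1081]
eef_rot: [0.533, 0.846, 0.001, 0.003]
contact_force: [0.8, -0.8, -2.0]
opening: 0.241
finger_force: 59.6
```

```bash
python3 - <<'E'
from m import *
s=st();I,D=snapshot('wrist');c=cam('wrist');cv2.imwrite('pics/w2.png',I[:,:,::-1]);np.savez('w2',I=I,D=D)
P=cloud(c,D);Q=R.from_quat(s['eef_rot']);T=Q.inv().apply((P-s['tool_pos']).reshape(-1,3)).reshape(P.shape)
g=(T[...,0]>.0)&(abs(T[...,1])<.02)&(abs(T[...,2])<.03)&(D>0)
m=g;q=T[m];print(len(q),q.min(0),q.max(0))
for x in np.arange(0,.11,.01):
    k=q[abs(q[:,0]-x)<.005]
    if len(k):print(round(x,2),len(k),k[:,1].min().round(4),k[:,1].max().round(4),np.median(k[:,2]).round(4))
E
```

```text
{'clock': 3.65, 'q': [0.4852, 0.7319, -0.1459, 2.1295, 0.338, 0.296, 0.4999], 'tool_pos': [0.4182, -0.2238, 0.1081], 'eef_rot': [0.5326, 0.8463, 0.0007, 0.0026], 'contact_force': [0.8179, -0.7733, -1.9516], 'opening': 0.2413, 'finger_force': 59.5925}
20212 [ 4.68589235e-06 -1.99945170e-02 -2.99484330e-02] [0.09332085 0.01999415 0.00528968]
0.0 833 -0.0133 0.011 -0.0105
0.01 3928 -0.02 0.02 -0.0105
0.02 1605 -0.0135 0.0122 -0.0068
0.03 1679 -0.0134 0.0126 -0.0027
0.04 1772 -0.0131 0.0127 -0.0027
0.05 1887 -0.0128 0.0131 -0.0028
0.06 2018 -0.0126 0.0133 -0.0028
0.07 2158 -0.0124 0.0135 -0.0028
0.08 2318 -0.0121 0.0138 -0.0029
0.09 2014 -0.0119 0.014 -0.0029
```

View pics/w2.png

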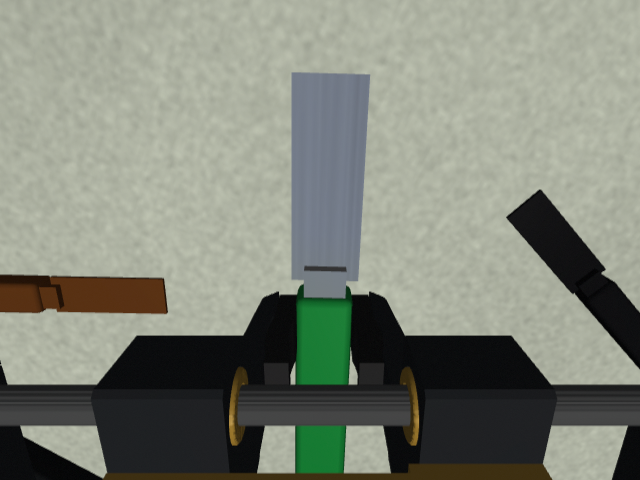

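The blade is held straight and level at (330,175), with its tip 93 mm ahead of the TCP and its top face 2.8 mm above it. Next is the approach to the notch, with the blade yawed about 24° so the wrist stays in range.

```bash
cat > tip.py <<'E'
# tip.py cx cy z(mid-plane) [tool heading]: TCP goal so that the held blade's tip is there; then as go.py
from cas import *; import sys,subprocess
a=list(map(float,sys.argv[1:]));h=np.radians(a[3]);X=np.array([np.cos(h),np.sin(h)]);Y=np.array([X[1],-X[0]])
p=W(a[0],a[1])-.0933*X-.001*Y
print(p.round(4),end=' ');print(subprocess.check_output(['python3','go.py',*map(str,[p[0],p[1],a[2]-.0015,a[3]])],text=True),end='')
E
for t in "-.0514 -.081 .1" "-.0514 -.081 .053" "-.070 -.040 .053"; do python3 tip.py $t 100; done
```

```text
[ 0.4637 -0.0947] t 3.7 shift [0.0961, 0.0973, 0.0082] turn [0.003, 0.002, 0.273] q [0.48, 0.73, -0.14, 2.13, 0.34, 0.29, 0.5]
[ 0.4637 -0.0947] t 3.7 shift [0.0962, 0.0972, 0.0552] turn [0.003, 0.002, 0.273] q [0.48, 0.73, -0.14, 2.13, 0.34, 0.29, 0.5]
[ 0.4572 -0.0502] t 3.7 shift [0.1392, 0.1106, 0.0552] turn [0.003, 0.002, 0.273] q [0.48, 0.73, -0.14, 2.13, 0.34, 0.29, 0.5]
```

Call:
pendant:
  plan:
    - [0, 0.096, 0.097, 0.008, 0.003, 0.002, 0.273]
    - [0, 0.096, 0.097, 0.008, 0.003, 0.002, 0.273]
    - [0, 0.096, 0.097, 0.008, 0.003, 0.002, 0.273]
    - [0, 0.096, 0.097, 0.03, 0.003, 0.002, 0.273]
    - [0, 0.096, 0.097, 0.055, 0.003, 0.002, 0.273]
    - [0, 0.096, 0.097, 0.055, 0.003, 0.002, 0.273]
    - [0, 0.096, 0.097, 0.055, 0.003, 0.002, 0.273]

```text
clock: 4.4
tool_pos: [0.4616, -0.0946, 0.0498]
eef_rot: [0.643, 0.766, -0.002, -0.003]
contact_force: [0.5, -0.1, -0.7]
opening: 0.242
finger_force: 59.6
```

```bash
python3 tip.py -.0514 -.081 .053 100;python3 tip.py -.070 -.040 .053 100
python3 - <<'E'
from m import *
from cas import *
s=st();I,D=snapshot('wrist');c=cam('wrist');cv2.imwrite('pics/w3.png',I[:,:,::-1]);np.savez('w3',I=I,D=D)
P=cloud(c,D)
b,q,ce=big(mask(I,(22,120,80),(34,255,255),(0,0,640,480)));v,u=np.nonzero(b);print('yellow px',q,ce)
X=np.array([C(ray(c,x,y,.048)) for x,y in zip(u,v)]);print('sill ray',X.min(0),X.max(0),'z',np.percentile(P[b][:,2],[5,50,95]))
m=mask(I,(0,150,60),(6,255,255),(0,0,640,480));b,q,ce=big(m);print('red',q,ce,C(ray(c,*ce,.073)),C(np.median(P[b],0)),np.median(P[b],0))
E
```

```text
[ 0.4637 -0.0947] t 4.4 shift [-0.0005, 0.002, -0.0017] turn [-0.006, -0.002, 0.0] q [0.12, 0.85, -0.03, 2.15, 0.14, 0.15, 0.14]
[ 0.4572 -0.0502] t 4.4 shift [0.0445, 0.0034, -0.0016] turn [-0.006, -0.002, 0.0] q [0.12, 0.85, -0.03, 2.15, 0.14, 0.15, 0.14]
{'clock': 4.4, 'q': [0.1207, 0.852, -0.0266, 2.1522, 0.137, 0.1454, 0.1424], 'tool_pos': [0.4616, -0.0946, 0.0498], 'eef_rot': [0.6426, 0.7662, -0.0017, -0.0027], 'contact_force': [0.5181, -0.0559, -0.7032], 'opening': 0.2416, 'finger_force': 59.5928}
yellow px [ 330    0   86   40 1715] [381.45772595  13.83673469]
sill ray [-0.06188261 -0.06205423] [-0.03502901 -0.05253456] z [0.0484464  0.04970827 0.0508762 ]
red [ 478   58   81   52 2250] [519.15911111  84.86488889] [-0.00074769 -0.06236126] [-0.00164107 -0.06289633] [0.50128122 0.00092561 0.07587324]
```

View pics/w3.png

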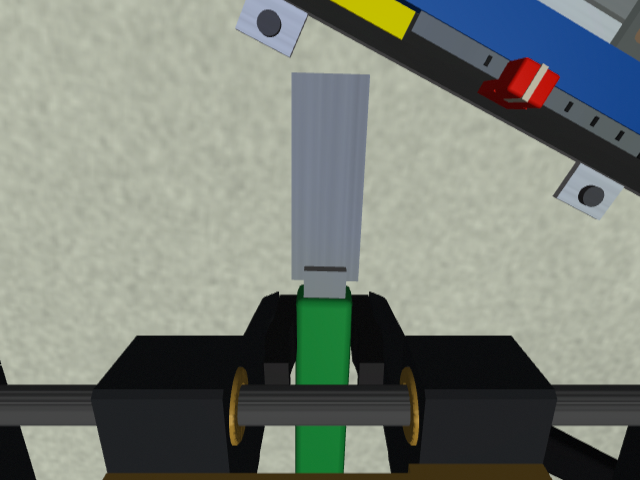

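The wrist view shows the yellow notch's +x end at (410,25), ahead of the blade tip at (330,72). The clip at (519,85) is well clear. The sill matches the expected x = -35 mm, so I insert.

Call:
pendant:
  plan:
    - [0, 0.01, 0.003, -0.002, -0.006, -0.002, 0]
    - [0, 0.02, 0.0035, -0.002, -0.006, -0.002, 0]
    - [0, 0.03, 0.0035, -0.002, -0.006, -0.002, 0]
    - [0, 0.0445, 0.0035, -0.002, -0.006, -0.002, 0]
    - [0, 0.0445, 0.0035, -0.002, -0.006, -0.002, 0]
    - [0, 0.0445, 0.0035, -0.002, -0.006, -0.002, 0]

```text
clock: 5.05
tool_pos: [0.4584, -0.0497, 0.053]
eef_rot: [0.642, 0.767, 0.001, 0.001]
contact_force: [0.4, -0.3, -1.1]
opening: 0.245
finger_force: 59.6
```

```bash
python3 tip.py -.070 -.040 .053 100; python3 tip.py -.070 -.040 .075 100
```

```text
[ 0.4572 -0.0502] t 5.05 shift [-0.0003, -0.0013, 0.0015] turn [0.003, 0.0, 0.002] q [0.02, 0.84, -0.01, 2.19, 0.1, 0.11, 0.09]
[ 0.4572 -0.0502] t 5.05 shift [-0.0003, -0.0013, -0.0205] turn [0.003, 0.0, 0.002] q [0.02, 0.84, -0.01, 2.19, 0.1, 0.11, 0.09]
```

Call:
pendant:
  plan:
    - [0, 0, 0, -0.008, 0, 0, 0]
    - [0, 0.001, 0.0005, -0.014, 0, 0, 0]
    - [0, 0.003, 0.0015, -0.02, 0, 0, 0]
    - [0, 0.006, 0.003, -0.027, 0, 0, 0]
    - [0, 0.011, 0.005, -0.038, 0, 0, 0]
    - [0, 0.011, 0.005, -0.038, 0, 0, 0]

```text
clock: 5.65
tool_pos: [0.4621, -0.0375, 0.0922]
eef_rot: [0.642, 0.767, 0.002, 0.002]
contact_force: [-0.5, -0.8, -1.2]
opening: 0.241
finger_force: 59.6
```

```bash
python3 - <<'E'
from m import *
from cas import *
s=st();I,D=snapshot('side');c=cam('side');P=cloud(c,D)
m=mask(I,(100,130,40),(130,255,255),(240,150,370,270))>0
q=P[m];q=q[q[:,2]>.055];k=np.array([C(p) for p in q]);print(len(q),q[:,2].max())
lo=(abs(k[:,0])<.12)&(abs(k[:,1])<.08)
print('angle est',np.median(np.arctan2(q[lo,2]-.062,.062-k[lo,1])[(k[lo,1]<-.02)]))
cv2.imwrite('pics/s1.png',cv2.resize(I[120:290,220:400],None,fx=3,fy=3)[:,:,::-1])
E
```

```text
{'clock': 5.65, 'q': [-0.0022, 0.7586, -0.0257, 2.1718, 0.0831, 0.2068, 0.0742], 'tool_pos': [0.4621, -0.0375, 0.0922], 'eef_rot': [0.6421, 0.7666, 0.002, 0.0018], 'contact_force': [-0.4992, -0.824, -1.196], 'opening': 0.2407, 'finger_force': 59.5881}
275 0.7373869372072376
angle est 0.42210609892510775
```

View pics/s1.png

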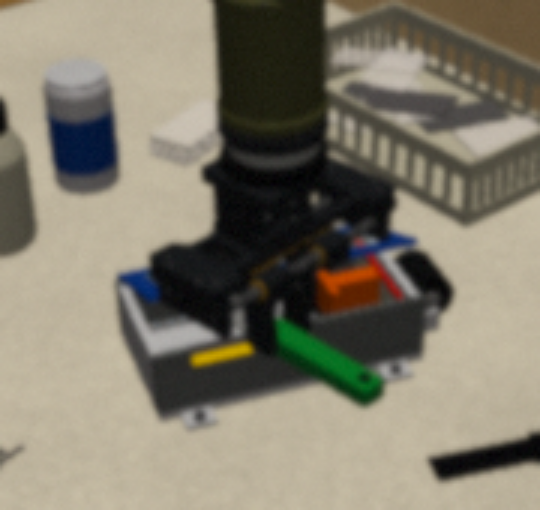

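The side crop shows the cover swung up off its seat (trough open, blue edge raised at (140,285)), with the green handle clear at (330,365). The estimated angle is about 0.42 rad, matching the plan. I continue the fold along the arc.

Call:
pendant:
  plan:
    - [0, 0.011, 0.0055, -0.014, 0, 0, 0]
    - [0, 0.022, 0.011, -0.026, 0, 0, 0]
    - [0, 0.035, 0.0175, -0.034, 0, 0, 0]
    - [0, 0.049, 0.0245, -0.039, 0, 0, 0]
    - [0, 0.063, 0.031, -0.041, 0, 0, 0]
    - [0, 0.078, 0.0386, -0.04, 0, 0, 0]
    - [0, 0.088, 0.0435, -0.037, 0, 0, 0]
    - [0, 0.1, 0.049, -0.032, 0, 0, 0]
    - [0, 0.102, 0.05, -0.031, 0, 0, 0]
    - [0, 0.102, 0.05, -0.031, 0, 0, 0]

```text
clock: 6.7
tool_pos: [0.4923, 0.0691, 0.1213]
eef_rot: [0.643, 0.766, -0.001, 0.001]
contact_force: [-1.2, -4.9, 3.3]
opening: 0.238
finger_force: 59.6
```

```bash
cat > cov.py <<'E'
from m import *
from cas import *
for n in('side','top'):
    I,D=snapshot(n);c=cam(n);P=cloud(c,D);np.savez(n,I=I,D=D);cv2.imwrite(f'last_{n}.png',I[:,:,::-1])
    m=mask(I,(100,130,40),(130,255,255),(230,100,400,290))>0
    q=P[m&(D>0)];k=np.array([np.r_[C(p),p[2]] for p in q]);k=k[(abs(k[:,0])<.13)&(k[:,1]>-.08)&(k[:,1]<.13)&(k[:,2]>.05)&(k[:,2]<.2)]
    r=np.hypot(k[:,1]-.062,k[:,2]-.0605);f=r>.08;a=np.arctan2(k[:,2]-.0605,.062-k[:,1])
    print(n,len(k),f.sum(),'angle pct',np.percentile(a[f],[10,50,90]).round(3) if f.sum() else None)
E
python3 cov.py
```

```text
side 667 156 angle pct [1.89  1.939 1.978]
top 105 95 angle pct [1.922 1.937 1.958]
```

The cover is at about 1.94 rad, against its stop. Next I back the blade off and take it back to its old place on the bench.

Call:
pendant:
  plan:
    - [0, -0.02, -0.01, 0, 0, 0, 0]
    - [0, -0.06, -0.03, -0.01, 0, 0, 0]
    - [0, -0.1, -0.05, -0.01, 0, 0, 0]
    - [0, -0.14, -0.07, -0.01, 0, 0, 0]
    - [0, -0.18, -0.09, -0.01, 0, 0, 0]
    - [0, -0.18, -0.09, -0.01, 0, 0, 0]

```text
clock: 7.4
tool_pos: [0.4323, -0.129, 0.1312]
eef_rot: [0.647, 0.762, -0.001, 0.001]
contact_force: [0.1, 0.9, -1.1]
opening: 0.239
finger_force: 59.6
```

```bash
python3 go.py .43 -.24 .05 115
```

```text
t 7.4 shift [-0.1089, -0.0202, 0.0816] turn [-0.001, 0.003, -0.274] q [0.22, 0.67, -0.06, 2.18, 0.13, 0.29, 0.21]
```

Call:
pendant:
  plan:
    - [0, -0.05, -0.01, 0, 0, 0.003, -0.14]
    - [0, -0.1, -0.02, 0.03, 0, 0.003, -0.274]
    - [0, -0.109, -0.02, 0.06, 0, 0.003, -0.274]
    - [0, -0.109, -0.02, 0.082, 0, 0.003, -0.274]
    - [0, -0.109, -0.02, 0.1, 0, 0.003, -0.274]
    - [0, -0.109, -0.02, 0.117, 0, 0.003, -0.274]
    - [0, -0.109, -0.02, 0.117, 0, 0.003, -0.274]

```text
clock: 8.1
tool_pos: [0.4344, -0.2316, 0.0125]
eef_rot: [0.532, 0.847, 0.002, -0.002]
contact_force: [-0.3, 0.2, -1.7]
opening: 0.241
finger_force: 59.6
```

```bash
python3 go.py .43 -.24 .007 115
```

```text
t 8.1 shift [-0.0057, -0.0077, 0.0054] turn [0.001, -0.005, 0.014] q [0.43, 0.93, -0.06, 2.09, 0.35, 0.12, 0.5]
```

Call:
pendant:
  plan:
    - [0, 0, 0, 0.003, 0, -0.004, 0]
    - [0, 0, 0, 0.0055, 0, -0.004, 0]
    - [0, 0, 0, 0.006, 0, -0.004, 0]
    - [0, 0, 0, 0.006, 0, -0.004, 0]

```text
clock: 8.5
tool_pos: [0.4353, -0.2331, 0.0091]
eef_rot: [0.532, 0.847, 0.001, 0.002]
contact_force: [0.3, -0.3, -1.0]
opening: 0.241
finger_force: 59.6
```

Call:
pendant:
  plan:
    - [0, 0, 0, 0.0015, 0, 0, 0]
    - [0, 0, 0, 0.003, 0, 0, 0]
    - [0, 0, 0, 0.003, 0, 0, 0]

```text
clock: 8.8
tool_pos: [0.4352, -0.2331, 0.0063]
eef_rot: [0.532, 0.847, 0.001, 0.002]
contact_force: [-0.2, 0.9, 6.5]
opening: 0.24
finger_force: 59.6
```

Call:
pendant:
  plan:
    - [0.35, 0, 0, 0, 0, 0, 0]
    - [0.45, 0, 0, 0, 0, 0, 0]
    - [0.6, 0, 0, 0, 0, 0, 0]
    - [0.6, 0, 0, 0, 0, 0, 0]
    - [0.6, 0, 0, -0.01, 0, 0, 0]
    - [0.6, 0, 0, -0.04, 0, 0, 0]
    - [0.6, 0, 0, -0.08, 0, 0, 0]
    - [0.6, 0, 0, -0.13, 0, 0, 0]
    - [0.6, 0, 0, -0.14, 0, 0, 0]

```text
clock: 9.7
tool_pos: [0.4364, -0.2339, 0.1505]
eef_rot: [0.532, 0.847, 0.001, 0.006]
contact_force: [1.1, -0.8, -0.4]
opening: 0.6
finger_force: 0.0
```

```bash
python3 - <<'E'
from cas import *
print(W(.054,-.019))
E
python3 cov.py
```

```text
[0.5669131 0.0276702]
side 1160 551 angle pct [1.915 1.944 1.972]
top 652 209 angle pct [1.922 1.938 1.955]
```

```bash
python3 go.py .5186 -.0531 .15 73.9
```

```text
t 9.8 shift [0.1265, 0.1532, -0.002] turn [0.008, 0.003, 0.729] q [0.53, 0.67, -0.2, 2.05, 0.3, 0.44, 0.54]
```

Call:
pendant:
  plan:
    - [0.3, 0.126, 0.153, -0.002, 0.008, 0.003, 0.729]
    - [0.3, 0.126, 0.153, -0.002, 0.008, 0.003, 0.729]
    - [0.3, 0.126, 0.153, -0.002, 0.008, 0.003, 0.729]
    - [0.3, 0.126, 0.153, -0.002, 0.008, 0.003, 0.729]
    - [0.3, 0.126, 0.153, -0.002, 0.008, 0.003, 0.729]
    - [0.3, 0.126, 0.153, -0.002, 0.008, 0.003, 0.729]
    - [0.3, 0.126, 0.153, -0.002, 0.008, 0.003, 0.729]

```text
clock: 10.5
tool_pos: [0.5161, -0.0541, 0.1466]
eef_rot: [0.798, 0.602, -0.003, -0.002]
contact_force: [0.0, 0.8, -0.0]
opening: 0.301
finger_force: 0.0
```

```bash
cat > look.py <<'E'
from m import *
from cas import *
import sys
s=get_state();c=cam('wrist');I,D=snapshot('wrist');P=cloud(c,D);np.savez('w',I=I,D=D);cv2.imwrite(sys.argv[1],I[:,:,::-1]);h=hsv(I)
print('tcp cas',C(s['tool_pos']).round(4),s['tool_pos'][2].round(4) if hasattr(s['tool_pos'],'round') else s['tool_pos'][2])
def rays(b,z):
    v,u=np.nonzero(b);K,M,t=c;o=-M.T@t;d=(np.linalg.inv(K)@np.c_[u,v,np.ones(len(u))].T).T@M;X=o+d*((z-o[2])/d[:,2])[:,None];e=X[:,:2]-O;return np.c_[e@ex,e@ey]
b,q,ce=big(mask(I,(7,150,80),(20,255,255),(0,0,640,480)));top=b&(abs(P[...,2]-.054)<.004)
k=rays(top,.054);print('orange',q,'x',np.percentile(k[:,0],[1,99]).round(4),'y',np.percentile(k[:,1],[1,99]).round(4))
if len(k):
    bar=k[(k[:,1]<k[:,1].min()+.007)];print('bar arm x',np.percentile(bar[:,0],[2,98]).round(4)); st_=k[k[:,0]>np.percentile(k[:,0],1)+.014];print('stem y',np.percentile(st_[:,1],[2,98]).round(4))
r=(cv2.inRange(h,np.array((0,140,60)),np.array((6,255,255)))|cv2.inRange(h,np.array((174,140,60)),np.array((180,255,255))))>0
n,l,ss,cc=cv2.connectedComponentsWithStats(r.astype(np.uint8))
for i in range(1,n):
    if ss[i,4]>60:
        bb=l==i;z=np.median(P[bb][:,2]);k=rays(bb,.076 if z>.066 else .056);print('red',ss[i].tolist(),'z',z.round(4),'x',np.percentile(k[:,0],[3,50,97]).round(4),'y',np.percentile(k[:,1],[3,97]).round(4))
        if z>.066:
            x,y,w,hh=ss[i,:4];wm=np.zeros_like(r);sub=h[y:y+hh,x:x+w];wm[y:y+hh,x:x+w]=(sub[...,1]<90)&(sub[...,2]>110)&(P[y:y+hh,x:x+w,2]>.066)
            if wm.any(): k=rays(wm,.076);print('white line',wm.sum(),'x',np.median(k[:,0]).round(4),'y',np.median(k[:,1]).round(4))
y=big(mask(I,(22,120,80),(34,255,255),(0,0,640,480))) if mask(I,(22,120,80),(34,255,255),(0,0,640,480)).any() else None
if y: k=rays(y[0],.048);print('sill x',k[:,0].min().round(4),k[:,0].max().round(4),'y',k[:,1].min().round(4),k[:,1].max().round(4))
E
python3 look.py pics/w4.png
```

```text
tcp cas [ 0.0279 -0.1117] 0.1466
orange [ 365    6   91   73 3574] x [0.0492 0.0966] y [-0.0145  0.0184]
bar arm x [0.0492 0.0564]
stem y [-0.0058  0.0099]
red [445, 0, 23, 137, 1314] z 0.0563 x [0.0962 0.0987 0.1012] y [-0.0449  0.0202]
red [265, 153, 10, 21, 171] z 0.0759 x [-0.0052 -0.0029 -0.0008] y [-0.0656 -0.0553]
white line 19 x -0.0002 y -0.0607
red [277, 154, 14, 20, 218] z 0.0757 x [0.0018 0.0046 0.0078] y [-0.0655 -0.0553]
white line 6 x 0.0013 y -0.0642
sill x -0.0867 -0.0364 y -0.0626 -0.0495
```

View pics/w4.png

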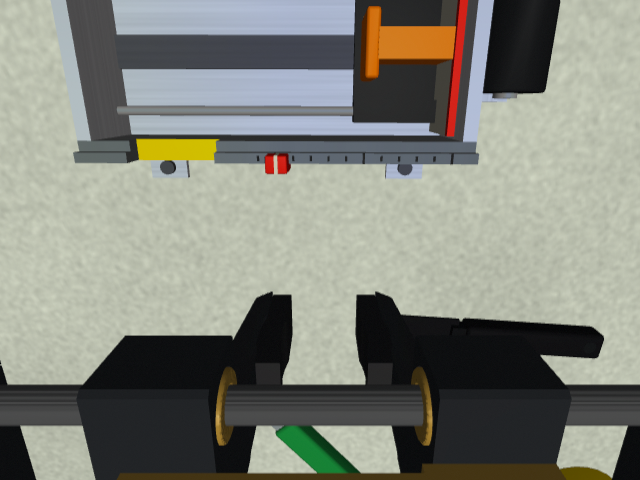

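The wrist view shows the T bar at (373,42) with its stem running to the red-edged plate at (458,65). The clip's white line is at (277,163) and the rail at (235,110). The open cover leaves no room for the gripper body across the stem, so I grip the -y arm of the T bar along x, keeping the body clear of the cover and clip.

```bash
python3 - <<'E'
from cas import *
p=W(.053,-.0172);import subprocess
for z in(.1,.031):print(subprocess.check_output(['python3','go.py',str(p[0]),str(p[1]),str(z),'73.9'],text=True))
E
```

```text
t 10.55 shift [0.095, 0.0254, 0.0465] turn [-0.007, 0.002, 0.001] q [-0.01, 0.7, 0.04, 1.97, -0.05, 0.48, -0.21]

t 10.55 shift [0.0951, 0.0259, 0.1155] turn [-0.007, 0.002, 0.001] q [-0.01, 0.7, 0.04, 1.97, -0.05, 0.48, -0.21]
```

Call:
pendant:
  plan:
    - [0.28, 0.048, 0.013, 0, -0.007, 0.002, 0]
    - [0.28, 0.095, 0.0255, 0.02, -0.007, 0.002, 0]
    - [0.28, 0.095, 0.0255, 0.04, -0.007, 0.002, 0]
    - [0.28, 0.095, 0.0255, 0.04, -0.007, 0.002, 0]
    - [0.28, 0.095, 0.0255, 0.04, -0.007, 0.002, 0]
  clamp_n: 20

```text
clock: 11.05
tool_pos: [0.567, 0.0286, 0.1075]
eef_rot: [0.8, 0.601, 0.0, 0.0]
contact_force: [-0.1, -0.6, 0.3]
opening: 0.284
finger_force: 0.0
```

```bash
python3 - <<'E'
from cas import *
p=W(.053,-.0172);import subprocess
print(C(get_state()['tool_pos']),subprocess.check_output(['python3','go.py',str(p[0]),str(p[1]),'.031','73.9'],text=True))
E
```

```text
[ 0.0538437  -0.01810116] t 11.05 shift [0.0009, -0.0009, 0.0765] turn [0.001, 0.0, -0.001] q [-0.17, 0.8, 0.06, 1.86, -0.09, 0.48, -0.33]
```

Call:
pendant:
  plan:
    - [0.28, 0.0005, -0.0005, 0.03, 0, 0, 0]
    - [0.28, 0.0005, -0.0005, 0.045, 0, 0, 0]
    - [0.28, 0.0005, -0.0005, 0.055, 0, 0, 0]
    - [0.28, 0.0005, -0.0005, 0.066, 0, 0, 0]
    - [0.28, 0.0005, -0.0005, 0.076, 0, 0, 0]
    - [0.28, 0.0005, -0.0005, 0.076, 0, 0, 0]

```text
clock: 11.65
tool_pos: [0.5674, 0.0308, 0.0307]
eef_rot: [0.799, 0.601, 0.0, 0.0]
contact_force: [-0.7, -2.7, -2.9]
opening: 0.28
finger_force: 1.6
```

```bash
python3 -c "
from cas import *;print(C(get_state()['tool_pos']))"
```

```text
[ 0.05356612 -0.01589812]
```

Call:
pendant:
  plan:
    - [0.28, -0.002, 0, 0, 0, 0, 0]
    - [0.28, -0.002, 0, 0, 0, 0, 0]
    - [0, -0.002, 0, 0, 0, 0, 0]
    - [0, -0.002, 0, 0, 0, 0, 0]
    - [0, -0.002, 0, 0, 0, 0, 0]
    - [0, -0.002, 0, 0, 0, 0, 0]
  clamp_n: 25

```text
clock: 12.25
tool_pos: [0.5676, 0.0306, 0.0321]
eef_rot: [0.799, 0.602, 0.002, 0.0]
contact_force: [-0.9, -0.1, 2.6]
opening: 0.088
finger_force: 25.2
```

```bash
python3 -c "
from cas import *;print(C(get_state()['tool_pos']))"
```

```text
[ 0.05380359 -0.01601801]
```

Call:
pendant:
  plan:
    - [0, 0, -0.015, 0, 0, 0, 0]
    - [0, 0, -0.03, 0, 0, 0, 0]
    - [0, 0, -0.045, 0, 0, 0, 0]
    - [0, 0, -0.06, 0, 0, 0, 0]
    - [0, 0, -0.075, 0, 0, 0, 0]
    - [0, 0, -0.088, 0, 0, 0, 0]
    - [0, 0, -0.096, 0, 0, 0, 0]
    - [0, 0, -0.096, 0, 0, 0, 0]
    - [0, 0, -0.096, 0, 0, 0, 0]

```text
clock: 13.15
tool_pos: [0.4805, 0.0558, 0.0321]
eef_rot: [0.799, 0.601, 0.006, 0.004]
contact_force: [7.5, -3.3, -0.7]
opening: 0.084
finger_force: 25.1
```

```bash
cat > fin.py <<'E'
from m import *
from cas import *
s=get_state();print('tcp cas',C(s['tool_pos']).round(4),s['contact_force'],s['finger_force'])
I,D=snapshot('wrist');cv2.imwrite('pics/w5.png',I[:,:,::-1])
for n in('top','side'):
    I,D=snapshot(n);c=cam(n);P=cloud(c,D);np.savez(n,I=I,D=D);h=hsv(I)
    r=(cv2.inRange(h,np.array((0,120,50)),np.array((6,255,255)))|cv2.inRange(h,np.array((172,120,50)),np.array((180,255,255))));z=np.zeros_like(r);z[150:290,225:375]=r[150:290,225:375]
    k,l,ss,cc=cv2.connectedComponentsWithStats(z)
    for i in range(1,k):
        print(n,ss[i].tolist(),'at .056',C(ray(c,*cc[i],.056)).round(4),'at .073',C(ray(c,*cc[i],.073)).round(4),'z',np.median(P[l==i][:,2]).round(3))
    x0,y0=(225,150) if n=='top' else (230,170)
    cv2.imwrite(f'pics/f_{n}.png',cv2.resize(I[y0:y0+130,x0:x0+160],None,fx=4,fy=4,interpolation=cv2.INTER_CUBIC)[:,:,::-1])
E
python3 fin.py
```

```text
tcp cas [-0.0368 -0.016 ] [ 7.53405966 -3.28494802 -0.65796934] 25.114362969179638
top [291, 221, 4, 3, 9] at .056 [ 0.0091 -0.0441] at .073 [ 0.006  -0.0465] z 0.057
top [296, 223, 6, 6, 26] at .056 [ 0.0041 -0.0616] at .073 [ 0.0012 -0.0637] z 0.075
side [310, 214, 12, 20, 90] at .056 [ 0.0052 -0.037 ] at .073 [-0.0025 -0.0594] z 0.058
side [295, 219, 1, 1, 1] at .056 [-0.0363  0.0061] at .073 [-0.043  -0.0174] z 0.074
side [305, 219, 1, 1, 1] at .056 [-0.0131 -0.0029] at .073 [-0.0203 -0.0262] z 0.072
```

View pics/w5.png

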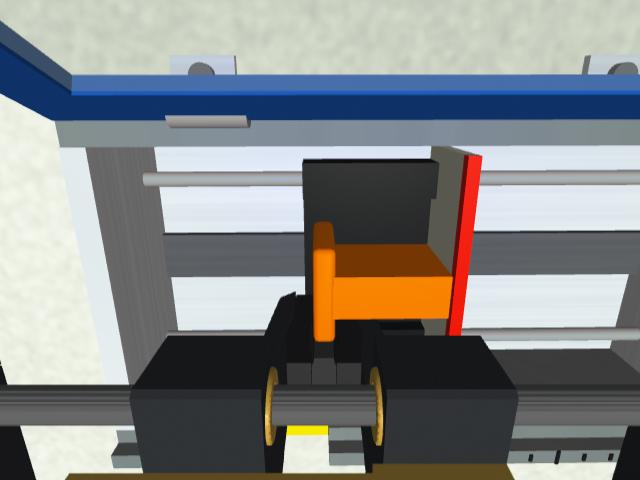

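View pics/f_side.png

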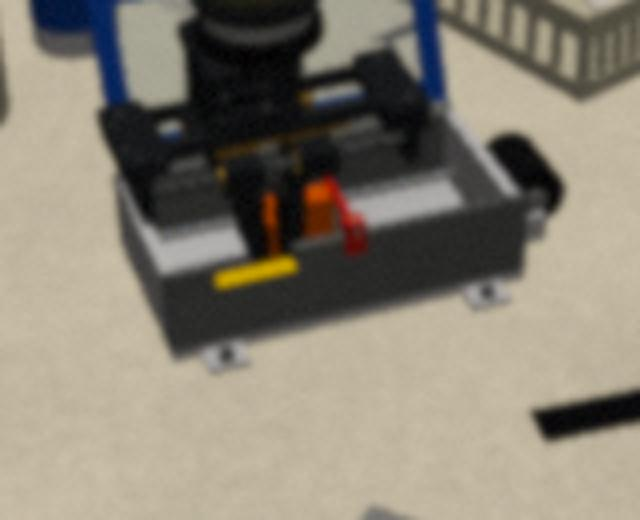

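The views agree: the T bar is gripped (323,280 in the wrist view), and the plate's red edge is still about 7.7 mm short of the clip (top view 7.9 mm, kinematics 7.6 mm). I pull that bit more.

Call:
pendant:
  plan:
    - [0, 0, -0.004, 0, 0, 0, 0]
    - [0, 0, -0.008, 0, 0, 0, 0]
    - [0, 0, -0.008, 0, 0, 0, 0]
    - [0, 0, -0.008, 0, 0, 0, 0]
    - [0, 0, -0.008, 0, 0, 0, 0]

```text
clock: 13.8
tool_pos: [0.4733, 0.0579, 0.0321]
eef_rot: [0.8, 0.6, 0.006, 0.004]
contact_force: [7.4, -3.0, -1.4]
opening: 0.088
finger_force: 25.1
```

```bash
python3 fin.py
```

```text
tcp cas [-0.0443 -0.0159] [ 7.44067074 -3.02232452 -1.38631814] 25.097529612248763
top [290, 223, 4, 4, 12] at .056 [ 0.0012 -0.0432] at .073 [-0.0017 -0.0455] z 0.056
top [296, 223, 6, 6, 26] at .056 [ 0.0042 -0.0616] at .073 [ 0.0013 -0.0637] z 0.075
side [307, 214, 15, 20, 93] at .056 [ 0.0024 -0.037 ] at .073 [-0.0053 -0.0594] z 0.058
```

```bash
python3 cov.py; python3 - <<'E'
from m import *
d=np.load('top.npz');I,D=d['I'],d['D'];c=cam('top');b,s,ce=big(mask(I,(45,80,40),(80,255,255),(300,200,500,340)));print('green',s,ray(c,*ce,.018),np.median(cloud(c,D)[b][:,2]))
st();print(finish_job())
E
```

```text
side 596 389 angle pct [1.92  1.946 1.972]
top 113 47 angle pct [1.921 1.936 1.953]
green [387 235  40  24 340] [ 0.45135801 -0.27344529  0.018     ] 0.017333070720149106
{'clock': 14.05, 'q': [-0.2298, 0.891, 0.0164, 2.1586, -0.1342, 0.0788, -0.3685], 'tool_pos': [0.4733, 0.0578, 0.0321], 'eef_rot': [0.7996, 0.6004, 0.0059, 0.0039], 'contact_force': [7.4842, -3.4521, -1.2685], 'opening': 0.0884, 'finger_force': 25.098}
the job is handed in; nothing more can be done
None
```

I handed the job in at about 14 s with the blade-levered cover folded back to about 1.94 rad, the blade lying on the bench clear of the cassette, and the follower held by its T bar about level with the index clip (within about 1 mm by my measurement); no verdict came back.

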